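# Clamp the charcoal block in the cam clamp

### The arm

A 6-joint arm with a two-finger parallel gripper is mounted at the origin on a cart in front of the work surface, level with it; the furniture and walls round the work are solid. World frame = base frame: x ahead of the robot, y to its left, z up, the work surface at z = 0. Lengths are in mm, angles in degrees, forces in N, time in s.
With the tool pointing down it reaches from about 350 to 850 mm from the base axis. Payload 8.1 kg.
Tool frame: the origin (TCP) lies between the finger pads; the fingertips stand 11 mm ahead of it and the grasp point (between the pads) lies 8 mm behind it; z points along the fingers, y is the line along which they close (so a half turn about z gives the same grasp; the last joint's range is limited). The gripper opens to 85 mm and grips with 20 to 120 N. Pads are 22 mm wide; open, the fingers measure 114 mm over their backs; the gripper's body (76 mm by 85 mm) begins 54 mm behind the grasp point. The pads swing forward as they close: fully open they stand 13 mm farther back than shut.
Start: joints at [-79.148, 7.471, 85.268, -0, 87.261, -4.893], TCP at [162.833, -577.487, 242.292] pointing down, gripper open.
Joint ranges: [-169.43, 169.43], [-51.17, 129.36], [1.28, 143.12], [-76.62, 256.62], [0, 156.53], [-152.29, 152.29]. Speed limits (degrees/s): [136.94, 136.94, 159.86, 180, 180, 180].

### API

Orientations are given as [roll, pitch, yaw] about the fixed x, y, z axes, in that order (R = Rz(yaw) Ry(pitch) Rx(roll)).
In Python, from bench import r, snapshot, get_calibration gives the robot as it stands.
- The arm moves only by the tool step_arm, never from a script. Its argument "rows" is a list of rows, each a list of 2 entries, a list of its own where there are three numbers: the shift along the tool's x, y, z in mm, then the turn about the tool's z in degrees. In form: [[[tx, ty, tz], yaw], ...]. A call has 1 to 12 rows; each row is the pose to reach, as a shift and turn from the pose commanded when the call began, along the tool's axes at that moment; what a row does not reach only later rows make up. A row lasts 1/10 s, in which the tool goes at most 50 mm and 8.59 degrees, less where a joint would pass 70% of its speed; a pose out of reach is approached as far as the arm can. A call with a gripper value outside its range is refused whole. "fingers" is the opening, from 0 (shut) to 1 (fully open), set as the call begins (left out, the last holds). The fingers move at their own pace and stop on an object; "squeeze" is the grip in N (left out, the last holds). Time passes only in rows, so rows that repeat a pose let the fingers close. It gives the time, the measured TCP pose, the force, the opening and the grip force at its end, in the units of the state.
- r.sense(): the state, without advancing time (a new reading comes with each control period).
- snapshot(name): name is "scene" or "top"; returns the picture (420x560x3 uint8, blue, green, red); there is no depth.
- get_calibration(name): a dict with "fovy" (degrees; the focal length in pixels is half the picture's height over the tangent of half this angle, whatever the lens; pixels are square), "cx", "cy" (the principal point, pixels), "eye" and "orientation" of the camera in the world. Camera axes: x right, y up, looking along -z (the intrinsics and any distortion apply to the point x, -y, -z); pixel columns grow to the right and rows downward; lengths in mm; the calibration is good to about 2 mm. A picture is of the moment at which its call begins. get_calibration takes no time and is no camera call.
- r.hand_in(): hands the job in; it is judged then, once.
The state is a dict: "time": time; "joint_pos": joint angles; "qd": joint speeds; "joint_efforts": joint torques, N m; "tool_pos": TCP position; "tcp_rot": TCP orientation; "ft_force": force on the tool from outside, world axes, zero at the start; "wrist_torque": the same for the moment, N m; "finger_gap": finger opening in mm; "grip_force": force on a finger pad.
Only numpy, scipy, OpenCV 4.12 (cv2) and the standard library are available. Lean on these libraries where they do the work, as an engineer would, in place of code of your own. Each camera call takes 0.05 s, during which the arm holds its last target. There are 200 camera calls.

### The job

Clamp the charcoal soldering block in the bench's cam clamp: take the crank by its upright wooden handle and turn it counterclockwise as seen from above, until the follower's roller rests at about the middle of the cam's raised flat dwell, which is when the crank arm points straight away from the roller and the block. Then let go of the handle; the block must be left lying in the clamp, pressed home against the fence.

Things in the scene. Friction and masses are not known exactly. Their poses are not given: they have to be found in the camera images.
- camshaft (a joint): Angle (rad) of the upright camshaft with cam and crank; grows counterclockwise from above, travel 0 to 4.0, starts at 0 to 0.9 (follower low). The raised flat dwell, 10 mm higher, spans 1.9 to 2.9, its ends scribed on the cam; at its middle, 2.4, the crank arm points along the clamp's +y, away from the roller. Springs turn it back from the slopes beside the dwell; handle force 3 to 12 N.
- crank_grip (a point): Centre of the crank handle: upright brown wooden sleeve, 18 mm across, 58 mm high, spinning freely on its pin (pin head tops at 119 mm); this centre is 86 mm above the worktop and circles the camshaft at 45 mm radius. The crank arm under it is 14 mm wide, top at 53 mm; the rest of the clamp is below 65 mm. Not the low black knob on the fence, which is fixed.
- cam_clamp: Cam clamp, fixed: grey base plate 110 x 230 x 14 mm. Origin: centre of its underside; z up, +y lengthwise toward cam and crank, -y toward the fence. Camshaft axis (upright) at x = 0, y = +62 mm; from it along -y: 16 mm steel roller, follower bar, guide, sprung 90 mm jaw; fence's inner face at y = -103 mm, top 44 mm above the worktop (its knob 62 mm).
- block_center (a point): Centre of the black, worn charcoal block, 63 mm (between the jaws) x 101 x 36 mm, 0.15 kg, loose on the base plate between jaw and fence, at the start 4 to 6 mm short of the fence. Pressed home against the fence by the jaw, its centre lies at about y = -72 mm in the clamp's frame.

How it is judged (in metres and radians):
At the end, for the whole second after the job is handed in: The camshaft rests within 0.4 rad of the middle of the dwell (joint 2.0 to 2.8) without turning, and the charcoal block lies flat (within 0.17 rad) in the clamp, its centre at most 3 mm short of its home against the fence and within 25 mm of the clamp's middle line (value of joint camshaft between 2 and 2.8 rad and not (velocity of joint camshaft above 0.05 rad/s) and velocity of joint camshaft above -0.05 rad/s and y of block_center in the frame of cam_clamp between -0.082 and -0.069 m and x of block_center in the frame of cam_clamp between -0.025 and 0.025 m and angle between block_center's own z axis and vertical below 0.17 rad); the robot touches nothing.
It also fails if it takes over 35 s, if anything falls off the work surface, if the arm or the gripper's body presses on something with over 40 N, if the wrist force passes 120 N, or if a joint passes its speed limit or range.

## Working session

There is one attempt and no reset: what is moved stays moved. The work goes in short steps, Python scripts to look and compute and a tool call to move; the robot and the scene stay as the last step left them, time stands still between calls to the robot, and variables do not carry over. Pictures are saved under pics/ and viewed, at most 10 in all, crops included, and the job is handed in when it is done.

Besides the shell and the picture viewer there is one more tool, called after "Call:" as name(argument=value, ...) on one line, values as JSON. step_arm: Moves the arm, as the interface text tells. Its arguments: {"type":"object","properties":{"rows":{"type":"array"},"fingers":{"type":"number"},"squeeze":{"type":"number"}},"required":["rows"]}

```bash
mkdir -p pics; ls
python3 - <<'E'
from bench import r,snapshot,get_calibration
import cv2
for n in("scene","top"):
    cv2.imwrite(f"pics/{n}0.png",snapshot(n)); print(n,get_calibration(n))
print(r.sense())
E
```

```text
pics
scene {'fovy': 56.695726354755465, 'cx': 279.49978326964566, 'cy': 207.4974153672566, 'eye': array([172.6378205 , 360.62767981, 672.22507414]), 'orientation': array([  46.51425741,    1.10106245, -149.67138473])}
top {'fovy': 42.74377619893362, 'cx': 287.1518564190866, 'cy': 206.06995649580003, 'eye': array([ 340.58407544, -139.90018934,  922.67792329]), 'orientation': array([  11.64336327,    0.29252694, -100.52649851])}
{'time': 0.1, 'joint_pos': array([-7.91493395e+01,  7.50884424e+00,  8.53254648e+01,  9.38855745e-04,
        8.72615928e+01, -4.89189125e+00]), 'qd': array([ 0.01945128, -0.06350358, -0.1150224 ,  0.095293  , -0.0429366 ,
        0.07864509]), 'joint_efforts': array([ 2.13673506e-03, -5.70954716e+01, -5.01940119e+01,  2.68028612e-05,
        8.15661333e-03,  4.83225790e-05]), 'tool_pos': array([ 162.73537391, -576.99972887,  241.34626634]), 'tcp_rot': array([-1.79904527e+02, -9.11240472e-03,  1.57424985e+01]), 'ft_force': array([ 0.35265565,  0.79837535, -0.21000305]), 'wrist_torque': array([ 0.01518977, -0.02051314,  0.02964895]), 'grip_force': 0.0, 'finger_gap': 85.41995967811972}
```

View pics/scene0.png

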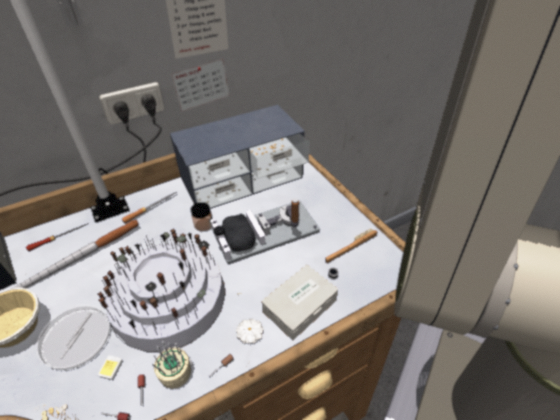

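View pics/top0.png

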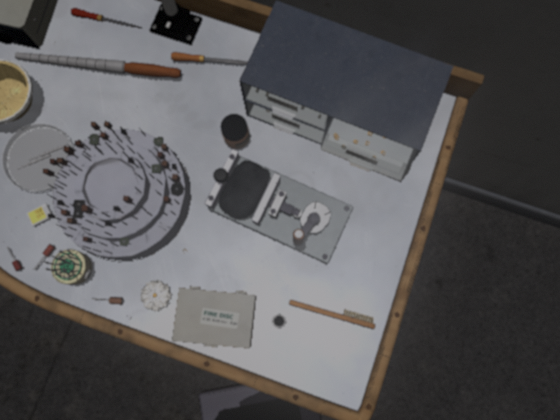

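The scene view shows the clamp near (265,232) with its brown handle at (295,212). In the top view the base plate spans about (208,160) to (352,260), the cam is near (316,217) and the crank handle near (300,237). I'll enlarge both.

Run:
```python
import cv2,numpy as np
a=cv2.imread("pics/top0.png")[140:275,195:365]; b=cv2.imread("pics/scene0.png")[185:270,200:330]
a=cv2.resize(a,None,fx=4.7,fy=4.7,interpolation=3); cv2.imwrite("pics/a.png",a[:600,:800])
b=cv2.resize(b,None,fx=6,fy=6,interpolation=3); cv2.imwrite("pics/b.png",b)
```

```text
(no output)
```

View pics/a.png

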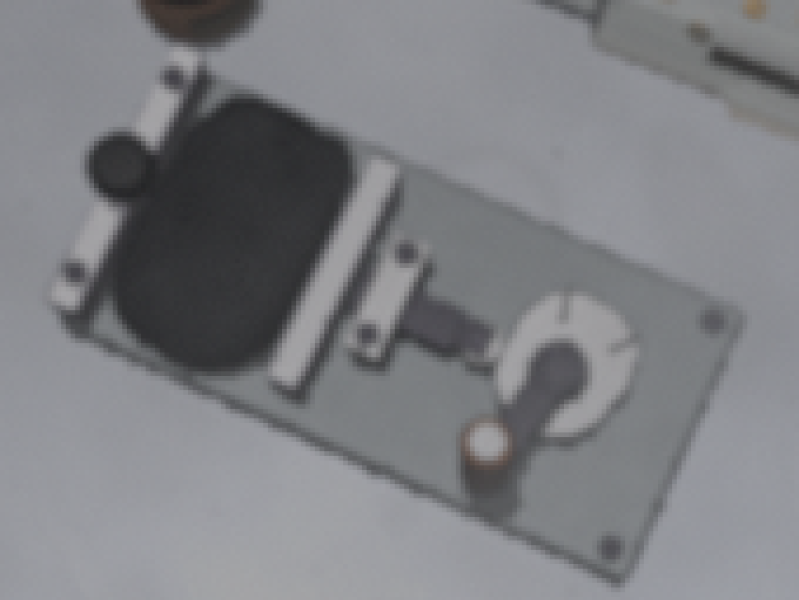

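View pics/b.png

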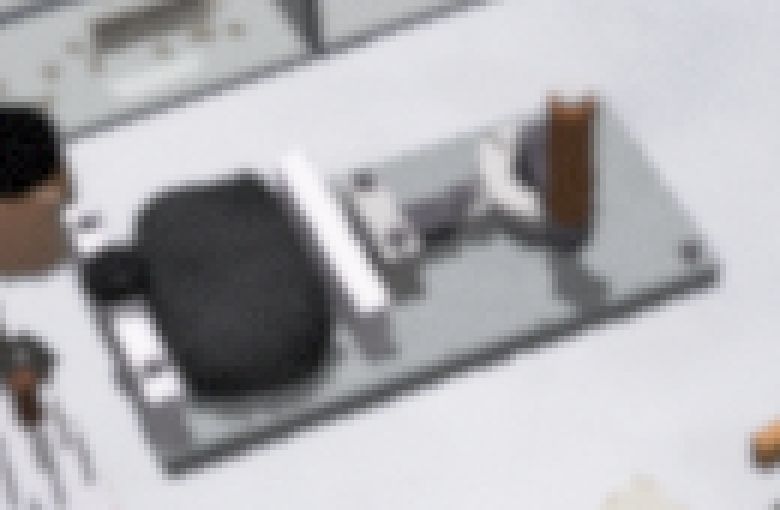

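```bash
cat > h.py <<'E'
import numpy as np
from scipy.spatial.transform import Rotation as R
from bench import get_calibration
def ray(n,u,v,z):
    c=get_calibration(n); f=210/np.tan(np.radians(c["fovy"])/2)
    d=R.from_euler("xyz",c["orientation"],degrees=True).apply([(u-c["cx"])/f,-(v-c["cy"])/f,-1])
    e=np.array(c["eye"]); return e+d*(z-e[2])/d[2]
def proj(n,p):
    c=get_calibration(n); f=210/np.tan(np.radians(c["fovy"])/2)
    q=R.from_euler("xyz",c["orientation"],degrees=True).inv().apply(np.array(p)-c["eye"])
    return c["cx"]-f*q[0]/q[2], c["cy"]+f*q[1]/q[2]
T=lambda x,y,z:ray("top",195+(x+.5)/4.7-.5,140+(y+.5)/4.7-.5,z)
S=lambda x,y,z:ray("scene",200+(x+.5)/6-.5,185+(y+.5)/6-.5,z)
E
python3 - <<'E'
from h import *
np.set_printoptions(precision=1,suppress=True)
a,b,c,d=T(745,313,14),T(622,578,14),T(80,333,14),T(208,78,14)
print(a,b,c,d, [np.linalg.norm(p-q) for p,q in((a,b),(b,c),(c,d),(d,a))])
print("scene corners",S(716,262,14),S(605,98,14),S(170,462,14))
print("handle top",T(488,442,119),"scene",S(572,97,115),"bottom",S(572,235,57))
print("axis",T(560,368,53), "cam", T(567,365,45))
# from the plate
ctr=(a+b+c+d)/4; yv=(a+b-c-d); yv/=np.linalg.norm(yv); print(ctr,"yaw y",np.degrees(np.arctan2(yv[1],yv[0])),"axis",ctr+62*yv)
E
```

```text
[ 504.4 -281.5   14. ] [ 417.2 -217.9   14. ] [541.9 -39.9  14. ] [ 629.4 -102.2   14. ] [np.float64(107.92818316700767), np.float64(217.31400238039646), np.float64(107.486803587585), np.float64(218.61967486074568)]
scene corners [ 418.8 -216.3   14. ] [ 500.5 -278.2   14. ] [545.6 -32.1  14. ]
handle top [ 459.1 -175.1  119. ] scene [ 460.6 -175.   115. ] bottom [ 454.6 -165.1   57. ]
axis [ 490.  -207.7   53. ] cam [ 492. -211.   45.]
[ 523.2 -160.4   14. ] yaw y -124.9585537674247 axis [ 487.7 -211.2   14. ]
```

The top view crop shows handle pin head at (488,442), arm hub at (560,368) and the plate's free-end corners at (745,313) and (622,578). In the scene crop the handle top is at (572,97). From these the axis is about (491,-207) and the handle (459,-175), a radius of 45 mm, so the joint is about 0.67 and I need about 99° counterclockwise.

```bash
cat >> h.py <<'E'
def tool(p,pos,yaw,newyaw=None): # shift in tool axes, turn
    y=np.radians(yaw); d=np.array(p)-pos
    s=[d@[np.cos(y),np.sin(y),0], d@[np.sin(y),-np.cos(y),0], -d[2]]
    return np.round(s,1), None if newyaw is None else round(yaw-newyaw,1)
E
python3 - <<'E'
from h import *
print(tool([459.3,-175.2,180],[162.8,-577.5,242.3],15.74,-44.2))
E
```

```text
(array([ 394.5, -306.8,   62.3]), 59.9)
```

Call:
step_arm(rows=[[[16,-13,0],3],[[49,-38,0],8],[[90,-70,0],14],[[132,-103,0],20],[[174,-135,0],27],[[216,-168,0],33],[[258,-201,0],40],[[300,-233,10],46],[[340,-264,25],52],[[370,-288,45],57],[[388,-302,57],60],[[394.5,-306.8,62.3],60]], fingers=1, squeeze=25)

```text
time: 1.3
tool_pos: [459.5, -171.4, 177.3]
tcp_rot: [180.0, 0.2, -44.1]
ft_force: [0.2, -0.6, -1.3]
finger_gap: 85.6
grip_force: 0.0
```

Call:
step_arm(rows=[[[0,0,0],0],[[0,0,0],0]])

```text
time: 1.5
tool_pos: [459.0, -175.9, 180.3]
tcp_rot: [180.0, -0.0, -44.2]
ft_force: [0.1, -0.4, 0.0]
finger_gap: 85.3
grip_force: 0.0
```

Run:
```python
from h import *
from bench import r,snapshot
import cv2
s=r.sense(); print(s["tool_pos"],s["tcp_rot"],s["time"])
a=snapshot("scene")[120:280,170:380]; cv2.imwrite("pics/c.png",cv2.resize(a,None,fx=3.7,fy=3.7,interpolation=3))
print(tool([459.3,-175.2,84],s["tool_pos"],s["tcp_rot"][2],-44.2))
```

```text
[ 458.95981296 -175.89018567  180.28875997] [ 1.79968998e+02 -4.59178679e-03 -4.42130207e+01] 1.5
(array([-0.2, -0.7, 96.3]), np.float64(-0.0))
```

View pics/c.png

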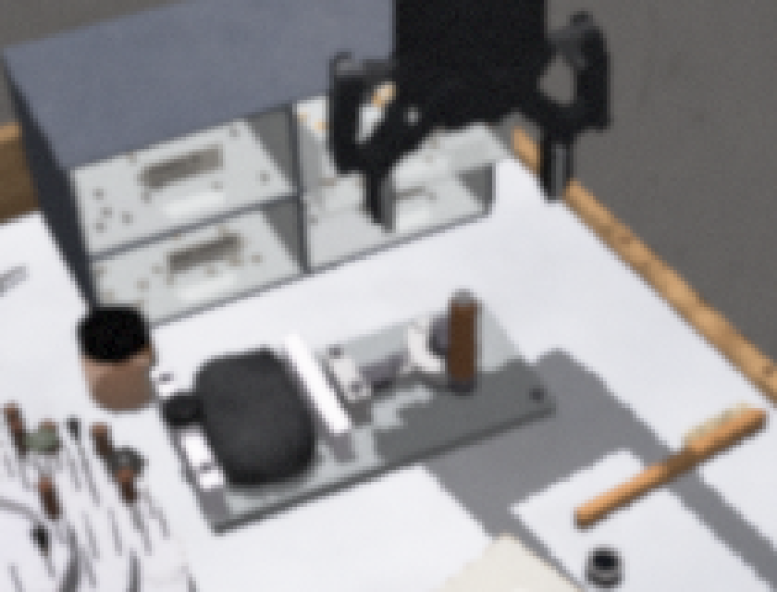

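The open fingers, at (384,225) and (555,195), straddle the handle at (462,295). Descending.

Call:
step_arm(rows=[[[0,-0.5,10],0],[[0,-0.5,30],0],[[0,-0.5,50],0],[[0,-0.5,70],0],[[0,-0.5,86],0],[[0,-0.5,94],0],[[0,-0.5,97],0],[[0,-0.5,97],0],[[0,-0.5,97],0]])

```text
time: 2.45
tool_pos: [460.2, -175.3, 84.0]
tcp_rot: [-180.0, -0.1, -44.3]
ft_force: [-0.2, 0.7, 0.1]
finger_gap: 85.5
grip_force: 0.0
```

Call:
step_arm(rows=[[[0,0,0],0],[[0,0,0],0],[[0,0,0],0],[[0,0,0],0],[[0,0,0],0],[[0,0,0],0],[[0,0,0],0],[[0,0,0],0]], fingers=0, squeeze=30)

```text
time: 3.25
tool_pos: [459.8, -174.7, 83.2]
tcp_rot: [-180.0, -0.0, -44.3]
ft_force: [-1.3, 1.7, 3.0]
finger_gap: 17.1
grip_force: 29.3
```

Call:
step_arm(rows=[[[0.1,3.1,0],-4],[[0.4,6.3,0],-8],[[1.0,9.4,0],-12],[[1.7,12.4,0],-16],[[2.7,15.4,0],-20],[[3.9,18.3,0],-24],[[5.3,21.1,0],-28],[[6.8,23.8,0],-32],[[8.6,26.5,0],-36],[[10.5,28.9,0],-40]])

```text
time: 4.25
tool_pos: [445.9, -202.0, 83.1]
tcp_rot: [-179.9, 0.2, -4.1]
ft_force: [-9.0, 6.7, 11.3]
finger_gap: 16.9
grip_force: 30.2
```

Call:
step_arm(rows=[[[0.1,3.1,0],-4],[[0.4,6.3,0],-8],[[1.0,9.4,0],-12],[[1.7,12.4,0],-16],[[2.7,15.4,0],-20],[[3.9,18.3,0],-24],[[5.3,21.1,0],-28],[[6.8,23.8,0],-32],[[8.6,26.5,0],-36],[[10.5,28.9,0],-40]])

```text
time: 5.25
tool_pos: [452.7, -233.5, 83.1]
tcp_rot: [-179.9, 0.3, 35.9]
ft_force: [-16.9, -3.3, 14.0]
finger_gap: 17.0
grip_force: 30.4
```

Call:
step_arm(rows=[[[0.1,3.1,0],-4],[[0.4,6.3,0],-8],[[1.0,9.4,0],-12],[[1.7,12.4,0],-16],[[2.5,14.7,0],-19],[[2.5,14.7,0],-19],[[2.5,14.7,0],-19],[[2.5,14.7,0],-19]])

```text
time: 6.05
tool_pos: [464.0, -245.8, 83.3]
tcp_rot: [-180.0, 0.3, 54.7]
ft_force: [-11.7, -11.9, 5.6]
finger_gap: 16.8
grip_force: 29.6
```

Call:
step_arm(rows=[[[0,0,0],0],[[0,0,0],0],[[0,0,0],0],[[0,0,0],0],[[0,0,0],0],[[0,0,0],0],[[0,0,0],0],[[0,0,0],0]], fingers=1)

```text
time: 6.85
tool_pos: [466.0, -242.9, 83.0]
tcp_rot: [180.0, -0.0, 54.7]
ft_force: [-0.2, -0.7, -0.4]
finger_gap: 85.7
grip_force: 0.0
```

Call:
step_arm(rows=[[[0,0,-10],0],[[0,0,-25],0],[[0,0,-45],0],[[0,0,-70],0],[[0,0,-100],0],[[0,0,-130],0],[[0,0,-150],0],[[-30,0,-160],0],[[-70,0,-160],0],[[-115,0,-160],0],[[-150,0,-160],0],[[-165,0,-160],0]])

```text
time: 8.05
tool_pos: [369.0, -380.0, 244.8]
tcp_rot: [179.9, 0.1, 54.6]
ft_force: [0.1, -0.2, -0.1]
finger_gap: 85.6
grip_force: 0.0
```

Run:
```python
from bench import r,snapshot
import cv2,numpy as np
s=r.sense(); print(s["tool_pos"],s["tcp_rot"],s["time"],s["ft_force"])
a=cv2.resize(snapshot("top")[140:275,195:365],None,fx=4.4,fy=4.4,interpolation=3)
cv2.imwrite("pics/d.png",a)
```

```text
[ 369.00429479 -380.01406678  244.81978939] [1.79892629e+02 7.52448242e-02 5.45968846e+01] 8.05 [ 0.10848863 -0.1838128  -0.05298433]
```

View pics/d.png

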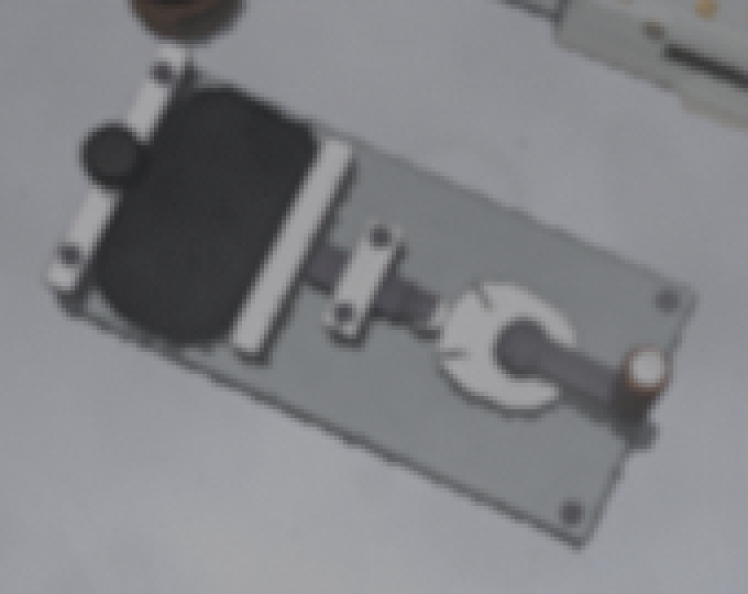

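The crank now points away from the roller, with the handle at (647,364), and the roller at (430,320) lies between the scribed marks (487,293) and (453,353). The jaw holds the block against the fence. I'll check the angle numerically.

Run:
```python
from h import *
U=lambda x,y,z:ray("top",195+(x+.5)/4.4-.5,140+(y+.5)/4.4-.5,z)
h=U(647,364,119); 
for a in (U(517,347,53),np.array([490.8,-206.8,0]),np.array([489.5,-208.5,0])):
    d=h-a; an=np.degrees(np.arctan2(d[1],d[0])); print(h,a,an,np.hypot(*d[:2]),2.4+np.radians(an+125))
```

```text
[ 464.13664583 -242.89007258  119.        ] [ 489.52984092 -204.8630516    53.        ] -123.73369711977954 45.726017558285605 2.4221011545873345
[ 464.13664583 -242.89007258  119.        ] [ 490.8 -206.8    0. ] -126.45699759028493 44.87123571256321 2.3745705948559044
[ 464.13664583 -242.89007258  119.        ] [ 489.5 -208.5    0. ] -126.40950365937704 42.73145008960995 2.375399520324962
```

The joint comes out at about 2.4 rad, the middle of the dwell. Handing in.

```bash
python3 -c "
from bench import r
print(r.hand_in())"
```

```text
the job is handed in; nothing more can be done
None
```

I turned the crank to about 2.4 rad, the middle of the dwell, and let go; the last picture shows the block pressed against the fence, and the job is handed in at about 8 s (no verdict was returned).

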